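# Hold the spare objective ready over its pocket in the case

## Robot

A 7-joint arm with a two-finger parallel gripper is mounted at the origin on a cart in front of the work surface, level with it; the furniture and walls round the work are solid. World frame = base frame: x ahead of the robot, y to its left, z up, the work surface at z = 0. Lengths are in m, angles in rad, forces in N, time in s.
With the tool pointing down it reaches from about 0.425 to 0.95 m from the base axis. Payload 4.7 kg.
Tool frame: the origin (TCP) lies midway between the tips of the shut fingers; the grasp point (between the pads) lies 19 mm behind it; z points along the fingers, y is the line along which they close (so a half turn about z gives the same grasp; the last joint's range is limited). The gripper opens to 87 mm and grips with 3 to 60 N. Pads are 19 mm wide; open, the fingers measure 117 mm over their backs; the gripper's body (75 mm by 190 mm) begins 51 mm behind the grasp point.
Start: joints at [-1.258, 0.469, -0.049, 1.532, 0.024, 1.141, -0.082], TCP at [0.226, 0.636, 0.223] pointing down, gripper open.
Joint ranges: [-2.59, 2.59], [-0.33, 1.99], [-1.39, 1.29], [0.1, 2.45], [-1.04, 4.18], [0.21, 1.99], [-2.66, 2.66]. Speed limits (rad/s): [2.57, 2.57, 3.14, 3.14, 3.14, 3.14, 3.14].

## Interface

Orientations are given as a rotation vector (axis times angle).
In Python, from workcell import arm gives the robot as it stands. The module is installed in compiled form; this text tells all that it offers.
- The arm moves only by the tool drive_tool, never from a script. Its argument "moves" is a list of rows, each a list of 3 entries, a list of its own where there are three numbers: the turn, a rotation vector about the tool's x, y, z in rad, then the shift along the tool's x, y, z in mm, then the opening, from 0 (shut) to 1 (fully open). In form: [[[wx, wy, wz], [tx, ty, tz], fingers], ...]. A call has 1 to 10 rows; each row shifts and turns the commanded pose from where the row before left it, along the tool's axes as they then stand; what a row does not reach is not made up. A row lasts 1/10 s, in which the tool goes at most 50 mm and 8.59 degrees, less where a joint would pass 70% of its speed; a pose out of reach is approached as far as the arm can. A call is refused whole if a number of a shift passes 50 or a number of a turn 0.15, either way. A call with a gripper value outside its range is refused whole. The fingers move at their own pace and stop on an object; "squeeze" is the grip in N (left out, the last holds). Time passes only in rows, so rows that do not move let the fingers close. It gives the time, the measured TCP pose, the force, the opening and the grip force at its end, in the units of the state.
- arm.observe(): the state, without advancing time (a new reading comes with each control period).
- arm.grab_frame(name): name is "scene" or "top" or "wrist"; returns a dict with "frame" (400x640x3 uint8, red, green, blue), "K" (3x3 intrinsics, pixels), "view" (4x4, takes a point from world to camera coordinates). Camera axes: x right, y down, z forward; pixel columns grow to the right and rows downward; lengths in m; the calibration is good to about 2 mm. A picture is of the moment at which its call begins. There is no depth.
- arm.close_job(): hands the job in; it is judged then, once.
The state is a dict: "clock": time; "joints": joint angles; "dq": joint speeds; "joint_torque": joint torques, N m; "position": TCP position; "tcp_rot": TCP orientation; "wrist_force": force on the tool from outside, world axes, zero at the start; "wrist_torque": the same for the moment, N m; "finger_gap": finger opening in m; "grip_force": force on a finger pad.
Only numpy, scipy, OpenCV 4.12 (cv2) and the standard library are available. Lean on these libraries where they do the work, as an engineer would, in place of code of your own. Each camera call takes 0.05 s, during which the arm holds its last target. There are 200 camera calls.

## Task

Open the lid of the grey objective case all the way, so that it rests back on its stop by itself. Then take the spare microscope objective that stands on the bench, carry it over the row of small bottles without knocking or shifting them, and hold it upright about a centimetre above the one empty pocket in the case, centred over the hole and touching nothing but the gripper. Finish like that, still holding it there: do not lower it in or let go.

Things in the scene. Friction and masses are not known exactly. Their poses are not given: they have to be found in the camera images.
- lid (a joint): Hinge of the case's lid: 0 = shut, 1.9 rad = open, leaning back on its stop. Light lid (0.15 kg), little friction; let go below about 1.2 rad it falls shut, beyond about 1.6 rad it falls back onto the stop by itself.
- lid_hinge (a point): Middle of the hinge line on the case's far upper edge, 40 mm above the bench. Axes are the case's: x front to back, y along the hinge line, z up. Base 124 mm (x) by 180 mm (y), 40 mm high, 4 mm walls; the lid is a 22 mm high shell, so the shut case is 62 mm high and its front face is 127 mm before the hinge line.
- lid_handle (a point): Centre of the black handle bar on the lid's front: a round bar 14 mm thick, 32 mm long along y, held 30 mm before the lid's front face by two arms. Fingers from above can close on its two free flat ends along y, and it can turn between them. It moves with the lid: shut, it is 157 mm before the hinge line and 11 mm above it; its axes turn with the lid.
- pocket (a point): Centre of the mouth of the only empty pocket, on its black foam insert's top (35 mm above the bench, 5 mm below the rim), hidden till the lid is up. Hole 36 mm wide, 24 mm deep; axes as the case's. Three inserts lie along the case's y, pockets 56 mm apart, 65 mm in front of the hinge line; the other two hold identical objectives, 16 mm proud of the foam. Which one is empty varies.
- objective_center (a point): Centre, half-way up, of the loose spare objective: a pale grey metal microscope objective, a round stepped body 25 mm across at its widest and 40 mm tall, standing upright (z up) on the bench beyond the row of bottles on the robot's left; tapers towards the top. About 0.07 to 0.13 kg.
- objective_foot (a point): Centre of the underside of the same objective, 20 mm below its centre; z points up along its axis.
- insert_empty: The foam insert with the empty pocket, fixed; 112 x 56 x 30 mm; origin under its centre, 5 mm above the bench.
- insert_b: Fixed foam insert whose pocket holds a stored objective; same size; origin under its centre.
- insert_c: Fixed foam insert whose pocket holds a stored objective; same size; origin under its centre.
- objective: The loose spare objective; origin at the centre of its underside.
- case: The fixed grey case with its lid; origin under the middle of its base, on the bench.
- dye_bottle: Bystander: brown dye bottle with white cap, 30 mm across and 66 mm tall, standing loose in the row between case and objective; origin at the centre of its underside.
- oil_bottle: Bystander: brown oil bottle with black cap, 26 mm across and 58 mm tall, standing loose in the row between case and objective; origin at the centre of its underside.
- objective_case: Bystander: black round screw case, 35 mm across and 60 mm tall, standing loose in the row between case and objective; origin at the centre of its underside.
Things that resemble listed ones, but are neither listed nor needed, are in the scene too. What is shaped like the objective but turquoise or yellow is not meant.

How it is judged:
By the outcome, as a careful person would: the job done as asked, in the order asked, and still so for the second after the job is handed in, while the arm keeps its last pose, push and grip.
It also fails if it takes over 58 s, if anything falls off the work surface, if the arm or the gripper's body presses on something with over 40 N, if the wrist force passes 120 N, or if a joint passes its speed limit or range.

## Working session

There is one attempt and no reset: what is moved stays moved. The work goes in short steps, Python scripts to look and compute and a tool call to move; the robot and the scene stay as the last step left them, time stands still between calls to the robot, and variables do not carry over. Pictures are saved under pics/ and viewed, at most 10 in all, crops included, and the job is handed in when it is done.

Besides the shell and the picture viewer there is one more tool, called in YAML: its name, and indented under it one key for each argument. drive_tool: Moves the arm, as the interface text tells. Its arguments: {"type":"object","properties":{"moves":{"type":"array","items":{"type":"array"}},"squeeze":{"type":"number"}},"required":["moves"]}

```bash
mkdir -p pics; cat > h.py <<'E'
import numpy as np, cv2, pickle
from scipy.spatial.transform import Rotation as R
from workcell import arm
def snap(n,tag):
    f=arm.grab_frame(n); cv2.imwrite(f'pics/{tag}.png',f['frame'][:,:,::-1]); pickle.dump(f,open(f'pics/{tag}.pkl','wb')); return f
def load(tag): return pickle.load(open(f'pics/{tag}.pkl','rb'))
def ray(f,u,v):
    V=f['view'];Rm=V[:3,:3];o=-Rm.T@V[:3,3];d=Rm.T@np.linalg.solve(f['K'],[u,v,1]);return o,d/np.linalg.norm(d)
def onz(f,u,v,z):
    o,d=ray(f,u,v);return o+d*(z-o[2])/d[2]
def proj(f,p):
    V=f['view'];c=f['K']@(V[:3,:3]@np.array(p)+V[:3,3]);return c[:2]/c[2]
def totool(goal):
    s=arm.observe();return 1000*R.from_rotvec(s['tcp_rot']).inv().apply(np.array(goal)-s['position'])
E
python3 - <<'E'
from h import *
a=snap('scene','s0');b=snap('top','t0')
cv2.imwrite('pics/both0.png',cv2.resize(np.vstack([a['frame'],b['frame']])[:,:,::-1],None,fx=.75,fy=.75,interpolation=cv2.INTER_AREA))
s=arm.observe();print(s); print(R.from_rotvec(s['tcp_rot']).as_matrix().round(3))
for f in(a,b):print(ray(f,320,200),f['K'][0,0])
E
```

```text
{'clock': 0.1, 'joints': array([-1.25790949,  0.46937129, -0.04860508,  1.53355531,  0.02407221,
        1.14094984, -0.08226705]), 'dq': array([-0.00136701, -0.00275742, -0.00105392, -0.00305156,  0.00058379,
       -0.00323529,  0.00029987]), 'joint_torque': array([ 1.28591464e-04, -5.09170139e+01, -8.13795626e-02, -2.36827826e+01,
       -6.14314503e-02,  3.45036015e-02,  7.04516560e-05]), 'position': array([0.22604002, 0.63547963, 0.2216054 ]), 'tcp_rot': array([-5.34131889e-01, -3.09558514e+00,  2.63763877e-03]), 'wrist_force': array([-0.76381857, -0.2291951 ,  0.10234008]), 'wrist_torque': array([-0.00551038,  0.00147967,  0.02106526]), 'grip_force': 0.0, 'finger_gap': 0.08710967307761303}
[[-0.942  0.335 -0.001]
 [ 0.335  0.942 -0.002]
 [-0.    -0.002 -1.   ]]
(array([ 0.17737254, -0.27858958,  0.70692321]), array([ 0.42297546,  0.58317147, -0.69354366])) 492.4086124589883
(array([0.35883901, 0.30604297, 0.88702497]), array([ 0.21361455,  0.00751232, -0.97688914])) 375.30141981620835
```

View pics/t0.png

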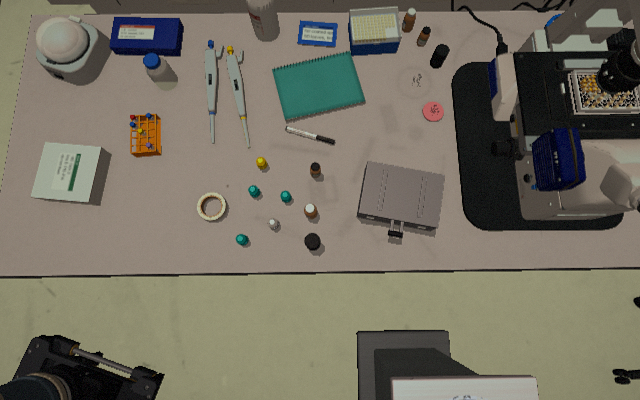

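View pics/s0.png

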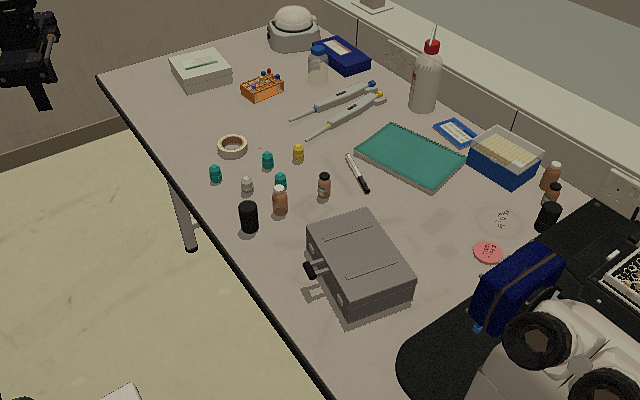

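The top view shows the shut case (corners about (367,162), (443,175), (436,230), (358,219)) with its handle at (396,231). The bottle row is at (315,169), (311,210) and (312,242), and the pale grey objective is at (273,224), or (247,184) in the scene view. I'll zoom in for exact pixels.

```bash
python3 - <<'E'
from h import *
a=load('s0')['frame'];b=load('t0')['frame']
t=cv2.resize(b[155:255,230:450],None,fx=3.6,fy=3.6,interpolation=cv2.INTER_CUBIC)
s=cv2.resize(a[160:330,200:420],None,fx=3.6*.98,fy=3.6*.98,interpolation=cv2.INTER_CUBIC)
s=cv2.resize(a[165:245,225:345],None,fx=2.8,fy=2.8,interpolation=cv2.INTER_CUBIC)
s2=cv2.resize(a[205:325,295:420],None,fx=1.8,fy=1.8,interpolation=cv2.INTER_CUBIC)
im=np.zeros((600,800,3),np.uint8);im[:360,:792]=t;im[364:364+224,:336]=s;im[364:364+216,400:625]=s2
cv2.imwrite('pics/z0.png',im[:,:,::-1])
f=load('t0')
for n,u,v,z in[('c1',367,162,.062),('c2',443,175,.062),('c3',436,230,.062),('c4',358,219,.062),('handle',396,231,.051),('obj',273,224,.03),('oil',315,165,.058),('dye',311,206,.066),('blk',312,239,.06),('tq',242,237,.04),('tq2',254,187,.04),('tq3',285,193,.04)]:print(n,onz(f,u,v,z).round(3))
f=load('s0')
for n,u,v,z in[('obj',247,185,.02),('handle',310,271,.051),('blk',249,203,.06)]:print(n,onz(f,u,v,z).round(3))
E
```

```text
c1 [0.627 0.203 0.062]
c2 [0.594 0.03  0.062]
c3 [0.468 0.056 0.062]
c4 [0.495 0.228 0.062]
handle [0.468 0.143 0.051]
obj [0.491 0.421 0.03 ]
oil [0.623 0.323 0.058]
dye [0.525 0.333 0.066]
blk [0.452 0.331 0.06 ]
tq [0.461 0.49  0.04 ]
tq2 [0.577 0.466 0.04 ]
tq3 [0.562 0.393 0.04 ]
obj [0.498 0.422 0.02 ]
handle [0.465 0.143 0.051]
blk [0.457 0.335 0.06 ]
```

View pics/z0.png

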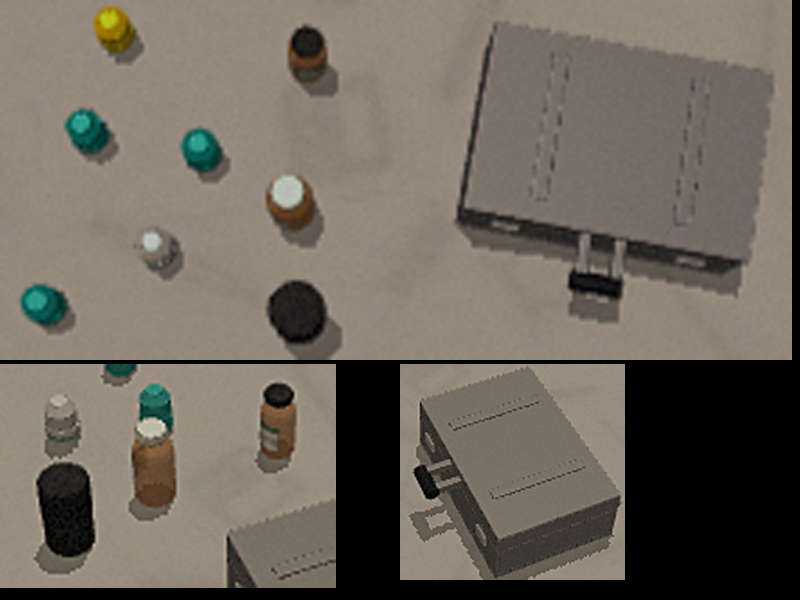

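```bash
python3 - <<'E'
from h import *
from scipy.optimize import least_squares
f=load('t0');g=load('s0')
c=lambda u,v:(230+u/3.6,155+v/3.6)
e=lambda u,v:(295+u/1.8,205+v/1.8)
M=[([0,.09],.062,c(497,23),f),([0,-.09],.062,c(773,72),f),([-.127,-.09],.062,c(743,260),f),([-.127,.09],.062,c(464,208),f),([-.157,0],.051,c(596,284),f),
([-.127,.09],.062,e(20,36),g),([0,.09],.062,e(130,4),g),([0,-.09],.062,e(220,135),g),([-.127,-.09],.062,e(98,182),g),([-.157,0],.051,e(26,118),g)]
def P(x,p,z):
    C,S=np.cos(x[2]),np.sin(x[2]);return [x[0]+C*p[0]-S*p[1],x[1]+S*p[0]+C*p[1],z]
for sub in(M,M[:5],M[5:]):
    r=least_squares(lambda x:np.concatenate([proj(F,P(x,p,z))-uv for p,z,uv,F in sub]),[.61,.12,.2])
    print(r.x,r.fun.round(1))
    if sub is M:x=r.x
print('handle',P(x,[-.157,0],.051)); 
for k in(-1,0,1):print('pocket',k,P(x,[-.065,.056*k],.035))
for n,u,v,z in[('obj',151,243,.04),('oil',307,40,.058),('dye',287,191,.066),('blk',297,308,.06),('tq',40,299,.04),('tq3',202,140,.04)]:print(n,onz(f,*c(u,v),z).round(4))
q=lambda u,v:(225+u/2.8,165+(v-364)/2.8)
for n,u,v,z in[('obj',59,400,.04),('objfoot',62,447,.0),('oil',278,391,.058),('dye',151,427,.066),('blk',64,478,.06),]:print(n,onz(g,*q(u,v),z).round(4))
E
```

```text
[ 0.61486636  0.11095279 -0.21072488] [ 0.7 -2.   1.5 -0.8  2.4  1.   0.1 -0.3  0.2  0.2 -1.6  0.6  0.5 -0.8
  1.3 -1.6 -1.6 -2.3 -1.4  1. ]
[ 0.61431283  0.11379325 -0.20323633] [-0.6 -1.5  0.3 -0.8  1.6  1.1 -0.8  0.4 -0.6  0.6]
[ 0.61481126  0.10896869 -0.21610536] [-0.9  1.   1.3 -0.2  1.9 -0.6 -1.3 -1.6 -0.9  1.4]
handle [np.float64(0.4613392668439584), np.float64(0.14379229044577466), 0.051]
pocket -1 [np.float64(0.539590732216697), np.float64(0.06978750568817196), 0.035]
pocket 0 [np.float64(0.5513041852910298), np.float64(0.12454876039508497), 0.035]
pocket 1 [np.float64(0.5630176383653626), np.float64(0.17931001510199798), 0.035]
obj [0.493  0.4226 0.04  ]
oil [0.6202 0.3225 0.058 ]
dye [0.5203 0.3354 0.066 ]
blk [0.4484 0.3299 0.06  ]
tq [0.4584 0.4915 0.04  ]
tq3 [0.5595 0.3909 0.04  ]
obj [0.4975 0.4216 0.04  ]
objfoot [0.4925 0.4158 0.    ]
oil [0.6226 0.322  0.058 ]
dye [0.5233 0.3337 0.066 ]
blk [0.452  0.3297 0.06  ]
```

drive_tool:
  moves:
    - [[0, 0, 0], [-14, -14, 0], 1]
    - [[0, 0, 0], [-28, -28, 0], 1]
    - [[0, 0, 0], [-28, -28, 0], 1]
    - [[0, 0, 0], [-28, -28, 0], 1]
    - [[0, 0, 0], [-28, -28, 0], 1]
    - [[0, 0, 0], [-28, -28, 0], 1]
    - [[0, 0, 0], [-28, -28, 0], 1]
    - [[0, 0, 0], [-28, -28, 0], 1]
    - [[0, 0, 0], [-28, -28, 0], 1]
    - [[0, 0, 0], [-28, -28, 0], 1]
  squeeze: 10

```text
clock: 1.1
position: [0.3879, 0.2945, 0.2223]
tcp_rot: [-0.534, -3.096, 0.0]
wrist_force: [0.1, -0.2, -0.2]
finger_gap: 0.087
grip_force: 0.0
```

drive_tool:
  moves:
    - [[0, 0, -0.13], [-28, -28, 0], 1]
    - [[0, 0, 0], [-28, -25, 0], 1]
    - [[0, 0, 0], [-28, -22, 0], 1]
    - [[0, 0, 0], [-14, -12, 0], 1]
    - [[0, 0, 0], [0, 0, 0], 1]
    - [[0, 0, 0], [0, 0, 0], 1]

```text
clock: 1.7
position: [0.4601, 0.1885, 0.2222]
tcp_rot: [-0.332, -3.123, -0.0]
wrist_force: [-0.8, 1.3, 0.2]
finger_gap: 0.0871
grip_force: 0.0
```

```bash
python3 - <<'E'
from h import *
f=snap('wrist','w1');s=arm.observe();m=R.from_rotvec(s['tcp_rot']).as_matrix();print(s['position'],s['joints'].round(2),m.round(3),totool([.4635,.1432,.032]).round(1))
print('handle px',proj(f,[.4635,.1432,.051]))
E
```

```text
[0.45977341 0.18918024 0.22224884] [-0.62  0.18  0.17  1.95 -0.04  1.01  0.92] [[-0.978  0.209 -0.001]
 [ 0.209  0.978  0.   ]
 [ 0.001  0.    -1.   ]] [-13.4 -44.2 190.2]
handle px [265.64491122 193.43958683]
```

View pics/w1.png

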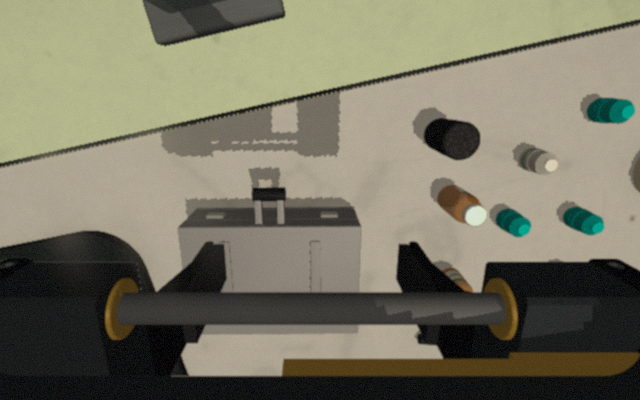

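The wrist view shows the case square to the gripper, front lid edge from (180,226) to (360,226), and the bar centred at (269,193).

```bash
python3 - <<'E'
from h import *
f=load('w1');print(ray(f,269,193)[0],R.from_matrix(f['view'][:3,:3]).as_matrix().round(2).tolist())
h=onz(f,269,193,.051);print(h)
for u,v in[(180,226),(360,226),(253,193),(285,193)]:print(onz(f,u,v,.062 if v>200 else .051))
print(totool([h[0],h[1],.032]))
print('obj',onz(f,552,163,.04),'blk',onz(f,465,140,.06), 'dye',onz(f,475,215,.066))
E
```

```text
[0.38046375 0.20650137 0.38547606] [[0.21, 0.98, -0.0], [0.93, -0.2, 0.3], [0.29, -0.06, -0.96]]
[0.46375593 0.14653095 0.051     ]
[0.47527645 0.05528432 0.062     ]
[0.5121671  0.22729336 0.062     ]
[0.46046212 0.13117332 0.051     ]
[0.46704973 0.16188852 0.051     ]
[-13.00230957 -40.91885514 190.22626036]
obj [0.49526839 0.42552157 0.04      ] blk [0.45027581 0.33543192 0.06      ] dye [0.522503  0.3364206 0.066    ]
```

drive_tool:
  moves:
    - [[0, 0, 0], [-6, -20, 20], 1]
    - [[0, 0, 0], [-7, -22, 30], 1]
    - [[0, 0, 0], [0, 0, 40], 1]
    - [[0, 0, 0], [0, 0, 40], 1]
    - [[0, 0, 0], [0, 0, 30], 1]
    - [[0, 0, 0], [0, 0, 20], 1]
    - [[0, 0, 0], [0, 0, 10], 1]
    - [[0, 0, 0], [0, 0, 0], 0.5]
    - [[0, 0, 0], [0, 0, 0], 0.2]
    - [[0, 0, 0], [0, 0, 0], 0.2]

```text
clock: 2.75
position: [0.4654, 0.145, 0.0337]
tcp_rot: [0.331, 3.122, 0.002]
wrist_force: [0.1, -0.0, -0.2]
finger_gap: 0.0706
grip_force: 0.0
```

drive_tool:
  moves:
    - [[0, 0, 0], [0, 0, 0], 0.2]
    - [[0, 0, 0], [0, 0, 0], 0.2]
    - [[0, 0, 0], [0, 0, 0], 0.2]
    - [[0, 0, 0], [0, 0, 0], 0.2]
    - [[0, 0, 0], [0, 0, 0], 0.2]

```text
clock: 3.25
position: [0.4648, 0.1452, 0.0327]
tcp_rot: [0.332, 3.123, 0.002]
wrist_force: [0.6, 1.6, 0.1]
finger_gap: 0.0318
grip_force: 10.0
```

drive_tool:
  moves:
    - [[0, 0, 0], [-2.5, 0, -18.5], 0.2]
    - [[0, 0, 0], [-4.5, 0, -18.5], 0.2]
    - [[0, 0, 0], [-7, 0, -17.5], 0.2]
    - [[0, 0, 0], [-9, 0, -16.5], 0.2]
    - [[0, 0, 0], [0, 0, 0], 0.2]

```text
clock: 3.75
position: [0.4877, 0.1404, 0.1053]
tcp_rot: [0.332, 3.123, 0.003]
wrist_force: [-2.0, 2.7, 1.0]
finger_gap: 0.0319
grip_force: 10.0
```

drive_tool:
  moves:
    - [[0, 0, 0], [-11, 0, -15.5], 0.2]
    - [[0, 0, 0], [-12.5, 0, -14], 0.2]
    - [[0, 0, 0], [-14, 0, -12.5], 0.2]
    - [[0, 0, 0], [-15.5, 0, -10.5], 0.2]
    - [[0, 0, 0], [-16.5, 0, -8.5], 0.2]
    - [[0, 0, 0], [-18, 0, -7], 0.2]
    - [[0, 0, 0], [0, 0, 0], 0.2]

```text
clock: 4.45
position: [0.5753, 0.1223, 0.1725]
tcp_rot: [0.332, 3.12, 0.005]
wrist_force: [-0.9, 3.6, 4.9]
finger_gap: 0.0319
grip_force: 10.0
```

drive_tool:
  moves:
    - [[0, 0, 0], [-18, 0, -4.5], 0.2]
    - [[0, 0, 0], [-18.5, 0, -2], 0.2]
    - [[0, 0, 0], [-19, 0, 0], 0.2]
    - [[0, 0, 0], [-19, 0, 2], 0.2]
    - [[0, 0, 0], [-18, 0, 4.5], 0.2]
    - [[0, 0, 0], [0, 0, 0], 0.2]
    - [[0, 0, 0], [0, 0, 0], 0.2]

```text
clock: 5.15
position: [0.6641, 0.1039, 0.1713]
tcp_rot: [0.33, 3.122, 0.005]
wrist_force: [2.1, 5.3, 3.3]
finger_gap: 0.0318
grip_force: 10.0
```

```bash
python3 - <<'E'
from h import *
a=snap('scene','s2');snap('top','t2');s=arm.observe();print(s['position'],s['wrist_force'])
E
```

```text
[0.66359734 0.1040167  0.17150445] [2.00402826 4.89689128 1.8645681 ]
```

View pics/s2.png

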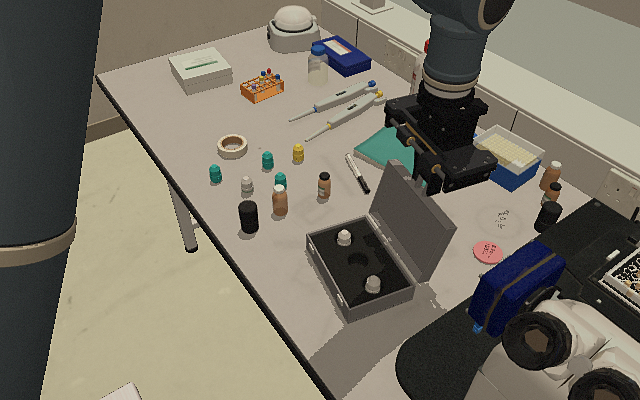

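The lid stands at about 1.8 rad in the gripper, the bottles haven't moved, and the middle pocket (358,260) is the empty one. Next I'll release the lid and rise.

drive_tool:
  moves:
    - [[0, 0, 0], [0, 0, 0], 0.6]
    - [[0, 0, 0], [0, 0, 0], 0.8]
    - [[0, 0, 0], [0, 0, 0], 0.8]
    - [[0, 0, 0], [0, 0, 0], 0.8]
    - [[0, 0, 0], [0, 0, -15], 0.8]
    - [[0, 0, 0], [0, 0, -25], 0.8]
    - [[0, 0, 0], [0, 0, -30], 0.8]
    - [[0, 0, 0], [0, 0, -15], 0.8]
    - [[0, 0, 0], [0, 0, 0], 0.8]

```text
clock: 6.15
position: [0.6645, 0.1015, 0.26]
tcp_rot: [0.332, 3.118, 0.003]
wrist_force: [0.7, 0.3, -0.4]
finger_gap: 0.0693
grip_force: 0.0
```

```bash
python3 - <<'E'
from h import *
a=snap('scene','s3');s=arm.observe();print(s['position'],s['wrist_force'],totool([.4955,.423,.20]))
b=load('s2')
# row of bottles unchanged? lid edge moved
d=np.abs(a['frame'].astype(int)-load('s0')['frame']).max(2)[170:245,230:340];print('diff bottles',(d>40).sum())
# model lid front corners at angle th
x=[.6145,.112,-.2075];C,S=np.cos(x[2]),np.sin(x[2])
for th in(1.8,1.9):
    X=-.157*np.cos(th)+.011*np.sin(th);Z=.157*np.sin(th)+.011*np.cos(th)+.04
    print(th,proj(a,[x[0]+C*X,x[1]+S*X,Z]))
cv2.imwrite('pics/z3.png',cv2.resize(a['frame'][130:330,290:510,::-1],None,fx=2.5,fy=2.5))
E
```

```text
[0.66340637 0.10148732 0.25761317] [-1.069035    0.10880404  0.21696102] [231.88344383 278.94944413  57.44129712]
diff bottles 715
1.8 [425.52506397 177.47175823]
1.9 [432.8968917  177.63477656]
```

View pics/z3.png

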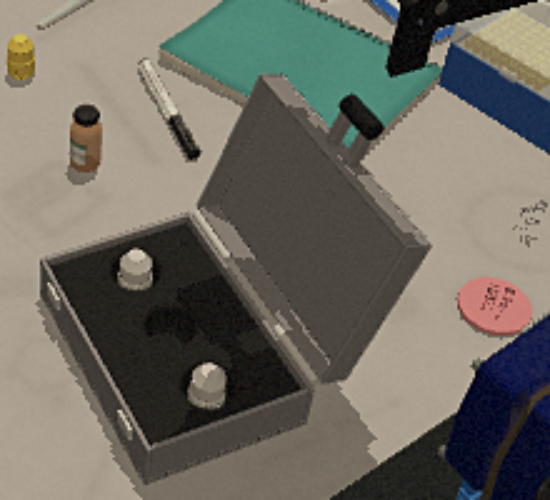

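The bar is now at (434,176), which matches 1.9 rad, so the lid rests on its stop. Next is the objective.

drive_tool:
  moves:
    - [[0, 0, 0], [12, 15, 0], 0.6]
    - [[0, 0, 0], [24, 29, 0], 0.6]
    - [[0, 0, 0], [28, 33, 0], 0.6]
    - [[0, 0, 0], [28, 33, 0], 0.6]
    - [[0, 0, 0], [28, 33, 0], 0.6]
    - [[0, 0, 0], [28, 33, 0], 0.6]
    - [[0, 0, 0], [28, 33, 0], 0.6]
    - [[0, 0, 0], [28, 33, 0], 0.6]
    - [[0, 0, 0], [20, 26, 0], 0.6]
    - [[0, 0, 0], [8, 11, 0], 0.6]

```text
clock: 7.2
position: [0.4911, 0.4266, 0.2544]
tcp_rot: [-0.322, -3.121, 0.002]
wrist_force: [-1.2, 0.7, -0.5]
finger_gap: 0.0526
grip_force: 0.0
```

drive_tool:
  moves:
    - [[0, 0, 0.145], [0, 0, 10], 0.6]
    - [[0, 0, 0.145], [0, 0, 15], 0.6]
    - [[0, 0, 0.145], [0, 0, 20], 0.6]
    - [[0, 0, 0.145], [0, 0, 15], 0.6]
    - [[0, 0, 0.145], [0, 0, 0], 0.6]
    - [[0, 0, 0.145], [0, 0, 0], 0.6]
    - [[0, 0, 0.13], [0, 0, 0], 0.6]
    - [[0, 0, 0], [0, 0, 0], 0.6]
    - [[0, 0, 0], [0, 0, 0], 0.6]

```text
clock: 8.1
position: [0.4952, 0.4219, 0.1958]
tcp_rot: [1.787, 2.583, -0.003]
wrist_force: [-0.9, -0.5, -0.7]
finger_gap: 0.052
grip_force: 0.0
```

```bash
python3 - <<'E'
from h import *
f=snap('wrist','w4');snap('top','t4');s=arm.observe();m=R.from_rotvec(s['tcp_rot']).as_matrix();print(s['position'],s['joints'].round(2),m.round(3))
print('pred top px',proj(f,[.4955,.423,.04]),proj(f,[.4955,.423,0]))
E
```

```text
[0.49507737 0.42242702 0.19616812] [-1.01  0.46  0.33  1.64 -0.17  1.07 -0.27] [[-0.352  0.936 -0.   ]
 [ 0.936  0.352 -0.001]
 [-0.    -0.001 -1.   ]]
pred top px [311.37959326 183.98620534] [311.37225584 174.39609461]
```

View pics/w4.png

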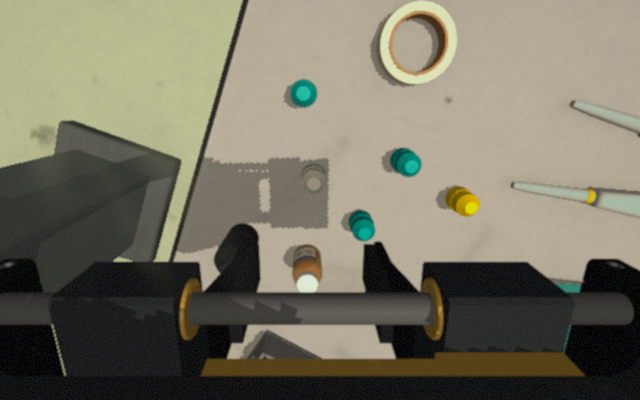

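The objective sits in the gripper's shadow at (314,178), about 3 px from my prediction. I'll refine that numerically.

```bash
python3 - <<'E'
from h import *
f=load('w4');g=f['frame'][155:205,292:340].astype(int).sum(2)//3
for r in range(4,44,2):print(r+155,' '.join('%3d'%v for v in g[r,6:38:1]))
for p in[(314,178)]:
  for z in(0.02,.03,.04):print(z,onz(f,*p,z))
E
```

```text
159 113 123 150 168 167 165 154 149 156 162 145 135 142 146 154 157 152 146 137 129 118 117 129 126 112 117 117 114 113 129 150 158
161 114 127 141 131 124 118 114 115 115 118 113 110 106 106 110 112 112 109 109 108 104 108 110 111 108 110 111 106 109 110 132 155
163 111 110 112 110 115 110 112 111 113 110 107 105 100  98  95  96  93  97  99 102 103 105 107 109 111 109 108 110 106 117 141 159
165 112 111 115 111 112 108 108 104  96  86  79  78  73  80  87  89  93  86  75  82  84  86  91 102 105 108 111 105 109 106 120 147
167 106 108 109 112 108 101  92  83  80  84  94  99  97 102 100 100 105  96 100 101  97  99  92  81  87  97 104 104 108 117 141 156
169 111 113 108 107  99  86  89  99  97 100  91  89  90  90  90  88  91  91  89  85  85  92  97  96  91  79  95 101 104 107 120 144
171 111 115 107 100  90  96 102  94  92 103 108 117 121 118 117 114 117 114 115 112 103 100  95  90  89  88  80  92 104 113 131 152
173 110 110 103  97  95  92  94 101 109 116 118 116 114 118 117 117 116 118 116 117 115 115 112 105  99  92  90  88  95 113 143 163
175 106 106 101  93  90  95 108 112 117 116 
[... 959 characters left out ...]
 118 102 100  97 105  95 107 113 109 112 112 133 157
191 110 105 108 107 106 108 109 107 115 112 103  99  99 100  98  98  99  98  98  97  95 103 111 111 106 110 111 110 112 122 148 165
193 110 107 107 104 105 110 111 110 113 110 113 107 104 104 104 103 104 106 105 108 107 109 111 113 111 109 113 110 112 129 153 168
195 108 105 105 109 110 110 109 111 110 111 108 113 110 114 110 113 110 110 112 116 111 108 112 107 110 110 110 110 107 120 147 164
197 109 108 108 107 111 110 114 113 112 110 108 112 104 109 113 109 110 112 111 112 115 110 110 111 111 111 109 109 112 129 146 156
0.02 [0.49758079 0.42478655 0.02      ]
0.03 [0.49666474 0.42698974 0.03      ]
0.04 [0.49574868 0.42919293 0.04      ]
```

drive_tool:
  moves:
    - [[0, 0, 0], [0, 2, 20], 0.6]
    - [[0, 0, 0], [0, 0, 35], 0.6]
    - [[0, 0, 0], [0, 0, 40], 0.6]
    - [[0, 0, 0], [0, 0, 35], 0.6]
    - [[0, 0, 0], [0, 0, 25], 0.6]
    - [[0, 0, 0], [0, 0, 18], 0.6]
    - [[0, 0, 0], [0, 0, 12], 0.6]
    - [[0, 0, 0], [0, 0, 7], 0.6]
    - [[0, 0, 0], [0, 0, 0], 0.6]
    - [[0, 0, 0], [0, 0, 0], 0.6]

```text
clock: 9.2
position: [0.4974, 0.4242, 0.0054]
tcp_rot: [1.789, 2.582, 0.003]
wrist_force: [0.3, -0.4, -0.6]
finger_gap: 0.0522
grip_force: 0.0
```

drive_tool:
  moves:
    - [[0, 0, 0], [0, 0, 0], 0.45]
    - [[0, 0, 0], [0, 0, 0], 0.35]
    - [[0, 0, 0], [0, 0, 0], 0.28]
    - [[0, 0, 0], [0, 0, 0], 0.2]
    - [[0, 0, 0], [0, 0, 0], 0.1]
    - [[0, 0, 0], [0, 0, 0], 0.1]
    - [[0, 0, 0], [0, 0, 0], 0.1]
    - [[0, 0, 0], [0, 0, 0], 0.1]
  squeeze: 20

```text
clock: 10.0
position: [0.4968, 0.424, 0.0048]
tcp_rot: [-1.789, -2.582, -0.0]
wrist_force: [-1.3, -0.3, 2.5]
finger_gap: 0.0243
grip_force: 20.0
```

drive_tool:
  moves:
    - [[0, 0, 0], [0, 0, -6], 0.1]
    - [[0, 0, 0], [0, 0, -14], 0.1]
    - [[0, 0, 0], [0, 0, -22], 0.1]
    - [[0, 0, 0], [0, 0, -25], 0.1]
    - [[0, 0, 0], [0, 0, -25], 0.1]
    - [[0, 0, 0], [0, 0, -25], 0.1]
    - [[0, 0, 0], [0, 0, -20], 0.1]
    - [[0, 0, 0], [0, 0, -12], 0.1]
    - [[0, 0, 0], [0, 0, -6], 0.1]
    - [[0, 0, 0], [0, 0, 0], 0.1]

```text
clock: 11.0
position: [0.4969, 0.424, 0.1602]
tcp_rot: [1.789, 2.582, 0.002]
wrist_force: [-0.3, -0.0, -1.7]
finger_gap: 0.0239
grip_force: 20.0
```

drive_tool:
  moves:
    - [[0, 0, -0.07], [0, 0, 0], 0.1]
    - [[0, 0, -0.13], [0, 0, 0], 0.1]
    - [[0, 0, -0.145], [0, 0, 0], 0.1]
    - [[0, 0, -0.145], [0, 0, 0], 0.1]
    - [[0, 0, -0.145], [0, 0, 0], 0.1]
    - [[0, 0, -0.145], [0, 0, 0], 0.1]
    - [[0, 0, -0.13], [0, 0, 0], 0.1]
    - [[0, 0, -0.09], [0, 0, 0], 0.1]
    - [[0, 0, 0], [0, 0, 0], 0.1]

```text
clock: 11.9
position: [0.4962, 0.4231, 0.158]
tcp_rot: [-0.333, -3.122, 0.003]
wrist_force: [-0.5, -0.6, -1.4]
finger_gap: 0.0238
grip_force: 20.0
```

```bash
python3 - <<'E'
from h import *
f=snap('top','t5');g=snap('scene','s5');snap('wrist','w5');s=arm.observe();m=R.from_rotvec(s['tcp_rot']).as_matrix();print(s['position'],m.round(3),s['finger_gap'])
t=cv2.resize(f['frame'][155:240,345:450],None,fx=5,fy=5,interpolation=cv2.INTER_CUBIC)[:300]
t=cv2.resize(f['frame'][155:240,345:450],None,fx=4,fy=4,interpolation=cv2.INTER_CUBIC)
u=cv2.resize(g['frame'][210:290,300:400],None,fx=3.5,fy=3.5,interpolation=cv2.INTER_CUBIC)
im=np.zeros((600,800,3),np.uint8);im[:340,:420]=t;im[:280,430:780]=u
w=load('s5')['frame'][110:230,200:380];w=cv2.resize(w,None,fx=2,fy=2);im[345:585,:360]=w
cv2.imwrite('pics/z5.png',im[:,:,::-1])
E
```

```text
[0.49649444 0.423487   0.15872996] [[-0.977  0.212 -0.001]
 [ 0.212  0.977 -0.001]
 [ 0.001 -0.001 -1.   ]] 0.024095234922603164
```

View pics/z5.png

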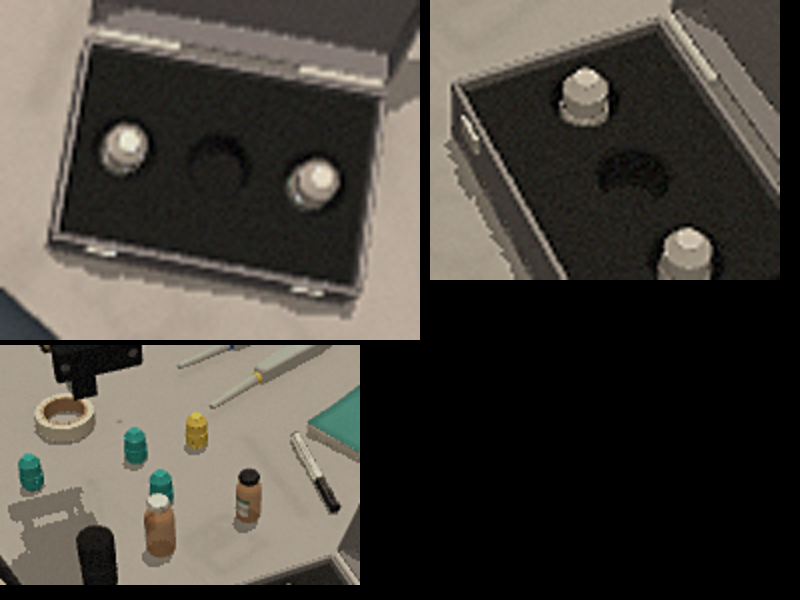

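The bottles stand where they were and the objective is off the bench. In the top crop the stored objectives' tops are at (128,137) and (322,172), with the empty pocket's mouth at (219,165). In the scene crop the mouth is at about (633,176).

```bash
python3 - <<'E'
from h import *
f=load('t5');g=load('s5')
t=lambda u,v:(345+u/4,155+v/4); s=lambda u,v:(300+(u-430)/3.5,210+v/3.5)
a,b=onz(f,*t(128,137),.051),onz(f,*t(322,172),.051);print('top',a,b,(a+b)/2,np.linalg.norm(a-b),onz(f,*t(219,165),.035))
a,b=onz(g,*s(587,76),.051),onz(g,*s(689,238),.051);print('sc',a,b,(a+b)/2,np.linalg.norm(a-b),onz(g,*s(633,176),.035))
w=load('w5');print([proj(w,p) for p in([.551,.125,.035],[.4965,.4235,.19])])
print(totool([.5515,.1255,.16]),arm.observe()['clock'])
E
```

```text
top [0.56529346 0.18132253 0.051     ] [0.54333112 0.07118373 0.051     ] [0.55431229 0.12625313 0.051     ] 0.11230716738416828 [0.55178724 0.12655153 0.035     ]
sc [0.56657311 0.18028218 0.051     ] [0.5432878  0.07066776 0.051     ] [0.55493045 0.12547497 0.051     ] 0.11206037554207307 [0.55389656 0.12470966 0.035     ]
[array([ 12.52506454, 313.21470382]), array([309.06309141, 294.44911653])]
[-116.91657208 -279.55840161   -1.04510292] 12.05
```

drive_tool:
  moves:
    - [[0, 0, 0], [-6, -14, 0], 0.1]
    - [[0, 0, 0], [-11, -26, 0], 0.1]
    - [[0, 0, 0], [-14, -33, 0], 0.1]
    - [[0, 0, 0], [-14, -33, 0], 0.1]
    - [[0, 0, 0], [-14, -33, 0], 0.1]
    - [[0, 0, 0], [-14, -33, 0], 0.1]
    - [[0, 0, 0], [-14, -33, 0], 0.1]
    - [[0, 0, 0], [-14, -33, 0], 0.1]
    - [[0, 0, 0], [-11, -26, 0], 0.1]
    - [[0, 0, 0], [-7, -15, 0], 0.1]

```text
clock: 13.05
position: [0.5545, 0.1213, 0.1597]
tcp_rot: [0.341, 3.123, -0.003]
wrist_force: [-0.7, 0.5, -1.6]
finger_gap: 0.0238
grip_force: 20.0
```

drive_tool:
  moves:
    - [[0, 0, 0], [0, 0, 0], 0.1]
    - [[0, 0, 0], [0, 0, 15], 0.1]
    - [[0, 0, 0], [0, 0, 20], 0.1]
    - [[0, 0, 0], [0, 0, 20], 0.1]
    - [[0, 0, 0], [0, 0, 15], 0.1]
    - [[0, 0, 0], [0, 0, 10], 0.1]
    - [[0, 0, 0], [0, 0, 0], 0.1]
    - [[0, 0, 0], [0, 0, 0], 0.1]

```text
clock: 13.85
position: [0.5546, 0.1266, 0.0799]
tcp_rot: [0.331, 3.124, 0.001]
wrist_force: [-1.2, 0.5, -1.2]
finger_gap: 0.0243
grip_force: 20.0
```

```bash
python3 - <<'E'
from h import *
g=snap('scene','s6');s=arm.observe();print(s['position'],s['finger_gap'],s['wrist_force'],R.from_rotvec(s['tcp_rot']).as_matrix()[2],totool([.5535,.1257,.050]))
p=s['position'];print('foot px',proj(g,[p[0],p[1],p[2]-.0045]),'TCP+36',proj(g,[p[0],p[1],p[2]+.0355]),'hole',proj(g,[.5535,.1257,.035]))
im=cv2.resize(g['frame'][190:310,290:430],None,fx=5.6,fy=5,interpolation=cv2.INTER_CUBIC)
cv2.imwrite('pics/z6.png',np.clip(im[:,:,::-1].astype(float)*1.6,0,255))
E
```

```text
[0.55497618 0.12648398 0.08028846] 0.024234749937481512 [ 0.73974435 -0.45770845 -1.2039758 ] [-1.18358576e-03  8.75913226e-04 -9.99998916e-01] [ 1.31451369 -1.10297322 30.28596618]
foot px [359.41808945 244.03759095] TCP+36 [361.06244227 227.95267095] hole [357.46879729 260.02292014][ WARN:0@0.507] global loadsave.cpp:1063 imwrite_ Unsupported depth image for selected encoder is fallbacked to CV_8U.
```

View pics/z6.png

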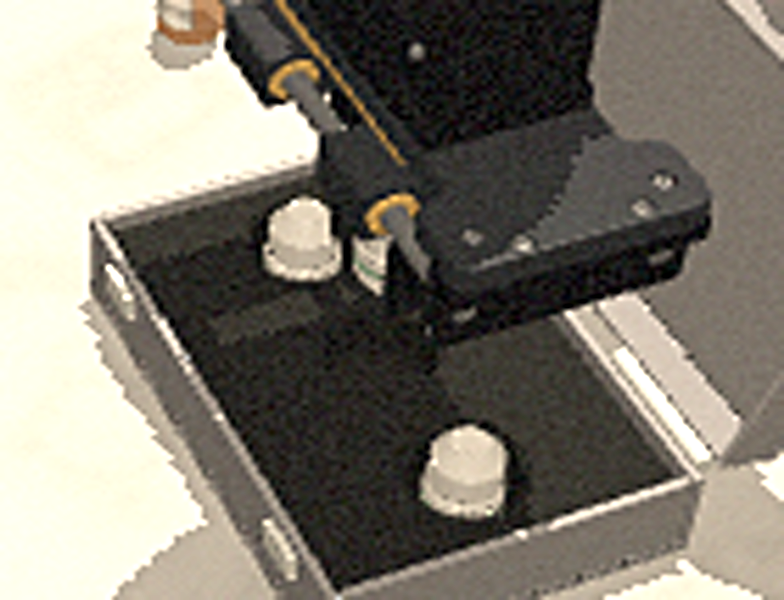

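The objective's left edge at (353,240) matches a centred hold, to about 1 mm. The lid is still back and the neighbours are clear, so I'll make the final descent of 30 mm.

drive_tool:
  moves:
    - [[0, 0, 0], [1.2, -1, 8], 0.1]
    - [[0, 0, 0], [0, 0, 10], 0.1]
    - [[0, 0, 0], [0, 0, 8], 0.1]
    - [[0, 0, 0], [0, 0, 4], 0.1]
    - [[0, 0, 0], [0, 0, 0], 0.1]
    - [[0, 0, 0], [0, 0, 0], 0.1]
    - [[0, 0, 0], [0, 0, 0], 0.1]
    - [[0, 0, 0], [0, 0, 0], 0.1]

```text
clock: 14.7
position: [0.5533, 0.1254, 0.0499]
tcp_rot: [0.332, 3.123, 0.001]
wrist_force: [-0.1, -0.6, -1.7]
finger_gap: 0.024
grip_force: 20.0
```

```bash
python3 - <<'E'
from h import *
g=snap('scene','s7');t=snap('top','t7');s=arm.observe();print(s['position'],s['finger_gap'],s['wrist_force'],s['grip_force'],totool([.5535,.1257,.0498]))
p=s['position'];print('foot px',proj(g,[p[0],p[1],p[2]-.0045]))
im=np.zeros((560,784,3),float)
im[:360,:420]=cv2.resize(g['frame'][190:310,290:430],None,fx=3,fy=3,interpolation=cv2.INTER_CUBIC)*1.5
im[:360,424:784]=cv2.resize(g['frame'][150:270,225:345],None,fx=3,fy=3)
im[360:560,:440]=cv2.resize(t['frame'][150:250,230:450],None,fx=2,fy=2)
cv2.imwrite('pics/z7.png',np.clip(im[:,:,::-1],0,255).astype(np.uint8))
E
```

```text
[0.55323007 0.12541354 0.04980263] 0.024090597489204675 [ 0.85882763  0.07731285 -0.96029376] 19.999929610057734 [-0.20369182  0.3367925   0.00284876]
foot px [357.83267097 256.42432327]
```

View pics/z7.png

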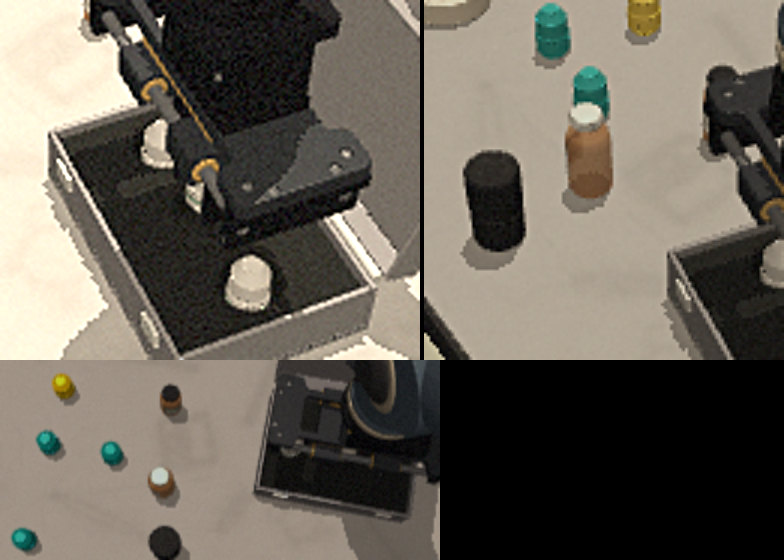

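The objective is held over the middle pocket (scene crop, about (195,195)). The bottles are undisturbed, the lid is still back, and the wrist shows only the objective's weight.

```bash
python3 -c "
from workcell import arm
print(arm.close_job())"
```

```text
the job is handed in; nothing more can be done
None
```

The job is handed in at about 15 s on the robot's clock: the lid rests open on its stop, the bottles look undisturbed in the camera views, and the objective is held upright about 1 cm above the empty middle pocket, centred to within about 2 mm by my measurements.

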